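# Select bore 6 on the gauging console and start the measurement

## Task

Set the console's rotary selector to bore 6: with a fingertip against one side of its bar handle (never both sides: no pinching), push it round, counting the clicks, until the white pointer rests in the sixth of its eight positions, counted clockwise with the anticlockwise end stop as the first, and let go of it. Only then press the green start button fully down with a fingertip and let it come back up. Leave the red emergency stop, the white button and the loose parts on the bench alone.

Things in the scene. Friction and masses are not known exactly. Their poses are not given: they have to be found in the camera images.
- console: Fixed grey control box, 190 (x) by 300 (y) by 87 mm high, aluminium top panel. Origin: centre of its underside; z up; -x is the operator's side. On the panel, console x, y in mm: selector axis (0, 75), green start button (-45, -40), white button (-45, -105), red emergency stop (40, -95), flat read-out window (52, -10).
- selector (a joint): Rotary selector angle, rad, grows clockwise from above: 0 at the anticlockwise stop (bore 1), +0.524 (30 deg) per click, 3.665 at bore 8 (stop); bore 6 = 2.618. Starts in bores 1 to 4, at times left up to 0.2 off its click until touched. A spring ball (about 0.1 N m) pulls it into each click; past half-way it snaps on, up to 15 deg ahead of the finger. Pointer direction: 105 deg minus this, anticlockwise from console +x.
- selector_axis (a point): Point on the selector's vertical axis, half-way up the sides of the blue bar handle. Bar: 56 mm long (27 behind the axis, 29 ahead), 14 wide, sides 6 to 30 mm above the dark 82 mm square plate (its top 90 mm above the bench), 5 mm wide rib on top to 33 mm; round skirt below, 46 mm wide, to 6 mm. Eight white 6 mm dots on the plate, 35.5 mm from the axis, mark bores 1 to 8 clockwise.
- selector_nose (a point): Centre of the front end of the handle, 29 mm from the axis, at the same height: the end with the white pointer line on its top. From selector_axis to here is the direction the pointer shows.
- handle_left: The half of the bar handle on its anticlockwise side, full length; pushed near the nose it turns the selector clockwise. Origin on the selector's axis at the top of the plate; x points to the nose, y to this half's side, z up. The fingers must never bear on both halves at once.
- handle_right: The half of the bar handle on its clockwise side (pushed on at the nose it turns the selector anticlockwise). Same origin and axes as handle_left.
- start (a joint): Travel of the green start button in m: 0 up, 0.006 fully down (5 N); it springs back.
- start_top (a point): Centre of the top of the green start button, 28 mm across, in a round metal collar; pressed straight down.
- reset_btn (a joint): Travel of the white button in m: 0 up, 0.006 down. Not to be pressed.
- reset_btn_top (a point): Centre of the top of the white button, 28 mm across, 65 mm to the right (-y of the console) of the start button.
- estop (a joint): Travel of the red emergency stop in m: 0 up, 0.006 down. Not to be pressed.
- estop_top (a point): Centre of the top of the red mushroom emergency stop, 40 mm across, its top 37 mm above the panel.
- setring_mid (a point): Centre of the loose steel setting ring, 80 mm across, 30 mm high, beside the console. Leave alone.
- piston_mid (a point): Centre of the loose aluminium piston, 76 mm across, 56 mm high, standing beside the console. Leave alone.
- gudgeon_mid (a point): Centre of the loose dark steel gudgeon pin (tube), 24 mm across, 55 mm high, standing on the operator's side of the console. Leave alone.
- oil_mid (a point): Centre of the loose amber oil bottle, 42 mm across, 85 mm high, standing behind the console. Leave alone.

How it is judged:
By the outcome, as a careful person would: the job done as asked, in the order asked, and still so for the second after the job is handed in, with the robot touching nothing.
It also fails if it takes over 61 s, if anything falls off the work surface, if the arm or the gripper's body presses on something with over 40 N, if the wrist force passes 120 N, or if a joint passes its speed limit or range.

## Robot

A 6-joint arm with a two-finger parallel gripper is mounted at the origin on the work surface. World frame = base frame: x ahead of the robot, y to its left, z up, the work surface at z = 0. Lengths are in m, angles in rad, forces in N, time in s.
With the tool pointing down it reaches from about 0.275 to 0.875 m from the base axis. Payload 12.5 kg.
Tool frame: the origin (TCP) lies between the finger pads; the fingertips stand 17 mm ahead of it and the grasp point (between the pads) lies 2 mm behind it; z points along the fingers, y is the direction in which the jaws open and shut (so a half turn about z gives the same grasp; the last joint's range is limited). The gripper opens to 85 mm and grips with 20 to 120 N. Pads are 22 mm wide; open, the fingers measure 114 mm over their backs; the gripper's body (76 mm by 85 mm) begins 54 mm behind the grasp point. The pads swing forward as they close: fully open they stand 13 mm farther back than shut.
Start: joints at [-0.085, 0.351, 1.652, -0, 1.139, -0.085], TCP at [0.55, 0, 0.248] pointing down, gripper open.
Joint ranges: [-2.75, 2.75], [-0.79, 2.1], [0.01, 2.65], [-1.57, 4.71], [0.07, 3.14], [-2.87, 2.87]. Speed limits (rad/s): [2.22, 2.22, 2.79, 3.14, 3.14, 3.14].

## Interface

Orientations are given as a rotation vector (axis times angle).
In Python, from station import * gives the robot as it stands.
- The arm moves only by the tool arm_command, never from a script. Its argument "rows" is a list that holds one entry, the list of rows, each a list of 5 numbers: the shift along the tool's x, y, z in mm, then the turn about the tool's z in rad, then the finger opening in mm, from 0 to 85.4. A call has 1 to 10 rows; each row is the pose to reach, as a shift and turn from the pose commanded when the call began, along the tool's axes at that moment; what a row does not reach only later rows make up. A row lasts 1/10 s, in which the tool goes at most 50 mm and 8.59 degrees, less where a joint would pass 70% of its speed; a pose out of reach is approached as far as the arm can. A call with a gripper value outside its range is refused whole. The fingers move at their own pace and stop on an object; "force" is the grip in N (left out, the last holds). Time passes only in rows, so rows that repeat a pose let the fingers close. It gives the time, the measured TCP pose, the force and the opening at its end, in the units of the state.
- observe(): the state, without advancing time (a new reading comes with each control period).
- capture(name): name is "scene" or "side" or "wrist"; returns a dict with "color" (420x560x3 uint8, red, green, blue), "depth" (420x560 float32, m along the optical axis (not along the pixel's ray), 0 where there is no reading), "fx", "fy", "cx", "cy" (pixels), "extrinsics" (4x4, takes a point from camera to world coordinates). Camera axes: x right, y down, z forward; pixel columns grow to the right and rows downward; lengths in m; the calibration is good to about 2 mm. A picture is of the moment at which its call begins.
- hand_in(): hands the job in, once; it reports no verdict.
The state is a dict: "clock": time; "joint_pos": joint angles; "joint_velocities": joint speeds; "joint_efforts": joint torques, N m; "tcp_pos": TCP position; "orientation": TCP orientation; "force": force on the tool from outside, world axes, zero at the start; "wrist_torque": the same for the moment, N m; "gripper_width": finger opening in m.
Only numpy, scipy, OpenCV 4.12 (cv2) and the standard library are available. Lean on these libraries where they do the work, as an engineer would, in place of code of your own. Each camera call takes 0.05 s, during which the arm holds its last target.

## Working session

There is one attempt and no reset: what is moved stays moved. The work goes in short steps, Python scripts to look and compute and a tool call to move; the robot and the scene stay as the last step left them, time stands still between calls to the robot, and variables do not carry over. Pictures are saved under pics/ and viewed, and the job is handed in when it is done.

Besides the shell and the picture viewer there is one more tool, called after ">>>" as name(argument=value, ...) on one line, values as JSON. arm_command: Moves the arm, as the interface text tells. Its arguments: {"type":"object","properties":{"rows":{"type":"array","items":{"type":"array","items":{"type":"array","items":{"type":"number"}}}},"force":{"type":"number"}},"required":["rows"]}

```bash
mkdir -p pics; ls; cat > h.py <<'E'
from station import *
import numpy as np, cv2, json
from scipy.spatial.transform import Rotation as R
def snap(n,fn):
    c=capture(n); cv2.imwrite('pics/'+fn+'.png',c['color'][:,:,::-1]); np.savez('pics/'+fn+'.npz',**c); return c
def load(fn): return dict(np.load('pics/'+fn+'.npz'))
def pt(c,u,v,d=None,z=None):
    r=np.array([(u-c['cx'])/c['fx'],(v-c['cy'])/c['fy'],1.0]);E=c['extrinsics']
    if z is not None:
        w=E[:3,:3]@r; return E[:3,3]+w*(z-E[2,3])/w[2]
    if d is None: d=np.median(c['depth'][int(v)-1:int(v)+2,int(u)-1:int(u)+2])
    return E[:3,:3]@(r*d)+E[:3,3]
def proj(c,p):
    E=c['extrinsics'];q=E[:3,:3].T@(np.array(p)-E[:3,3]);return c['fx']*q[0]/q[2]+c['cx'],c['fy']*q[1]/q[2]+c['cy']
E
python3 - <<'E'
from h import *
for n in ['scene','side','wrist']: c=snap(n,n+'0'); print(n,c['extrinsics'].round(3).tolist(),float(c['fx']))
print(observe())
E
```

```text
pics
scene [[-0.882, 0.314, -0.351, 0.935], [0.471, 0.586, -0.66, 0.67], [-0.002, -0.747, -0.664, 0.738], [0.0, 0.0, 0.0, 1.0]] 482.24474486831775
side [[-0.961, -0.201, 0.191, 0.408], [-0.277, 0.645, -0.712, 0.641], [0.02, -0.737, -0.675, 0.664], [0.0, 0.0, 0.0, 1.0]] 409.6492784338134
wrist [[1.0, 0.0, -0.001, 0.55], [-0.0, -0.949, -0.314, 0.082], [-0.001, 0.314, -0.949, 0.374], [0.0, 0.0, 0.0, 1.0]] 369.36207285277237
{'clock': 0.15, 'joint_pos': array([-8.46374176e-02,  3.51100284e-01,  1.65222498e+00, -9.09839983e-07,
        1.13913405e+00, -8.45859760e-02]), 'joint_velocities': array([ 0.00168647, -0.00248776, -0.00082475,  0.00128797, -0.00113753,
        0.0011747 ]), 'joint_efforts': array([ 7.13946501e-04, -5.06248283e+01, -2.91500723e+01, -2.80964593e-05,
        3.35960038e-03, -3.10250061e-05]), 'tcp_pos': array([5.49775058e-01, 2.38742222e-05, 2.47908579e-01]), 'orientation': array([-2.22103006e+00, -2.22091666e+00,  8.78626217e-04]), 'force': array([-0.09691668, -0.4507824 , -0.47909936]), 'wrist_torque': array([-0.03968477,  0.00511877, -0.02039806]), 'gripper_width': 0.08555632750785098}
```

View pics/scene0.png

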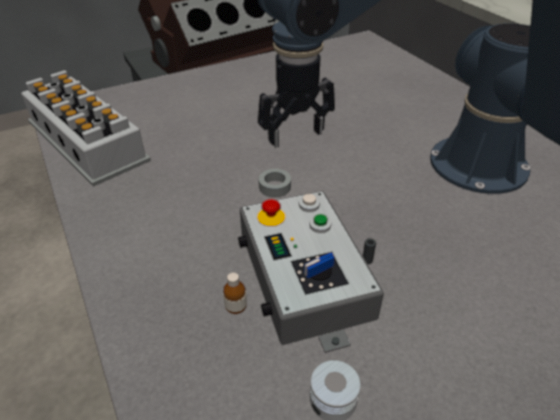

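View pics/side0.png

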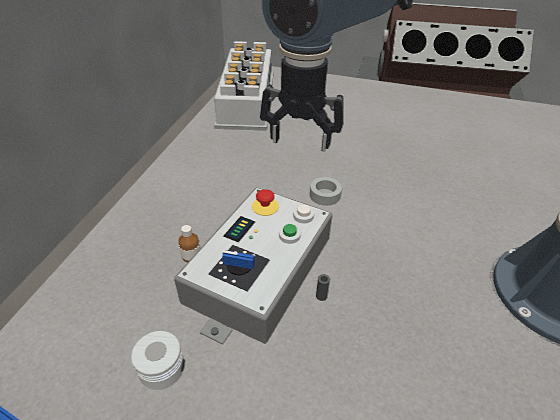

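View pics/wrist0.png

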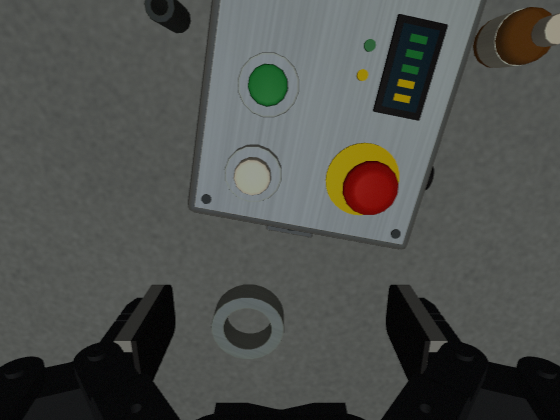

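```bash
python3 - <<'E'
from h import *
c=load('side0'); im=c['color'][230:300,195:285,::-1]
cv2.imwrite('pics/s_crop.png',cv2.resize(im,None,fx=8,fy=8,interpolation=cv2.INTER_CUBIC))
c=load('scene0'); im=c['color'][240:305,280:360,::-1]
cv2.imwrite('pics/c_crop.png',cv2.resize(im,None,fx=8,fy=8,interpolation=cv2.INTER_CUBIC))
w=load('wrist0')
for n,u,v,z in [('start',267.5,85.5,None),('white',252,177,None),('estop',371,188,None),('screwL',206.5,199,.087),('screwR',395.5,234,.087),('startcollar',268,85,.087)]:
    print(n,pt(w,u,v,z=z).round(4), pt(w,u,v).round(4))
s=load('side0')
for n,u,v in [('TL',268,189),('TR',330,214),('BL',180,281),('BR',270,308.5)]: print(n,pt(s,u,v,z=.087).round(4))
E
```

```text
start [0.5409 0.0859 0.1099] [0.5409 0.0859 0.1099]
white [0.5289 0.0229 0.1095] [0.5289 0.0229 0.1095]
estop [0.6126 0.0184 0.1244] [0.6126 0.0184 0.1244]
screwL [ 4.9e-01 -2.0e-04  8.7e-02] [4.903e-01 3.000e-04 8.870e-02]
screwR [ 0.6454 -0.0305  0.087 ] [ 0.6449 -0.0299  0.0885]
startcollar [0.5405 0.0866 0.087 ] [0.5412 0.0863 0.1094]
TL [ 0.6262 -0.0425  0.087 ]
TR [ 0.4768 -0.0018  0.087 ]
BL [0.6964 0.2507 0.087 ]
BR [0.5273 0.2596 0.087 ]
```

View pics/s_crop.png

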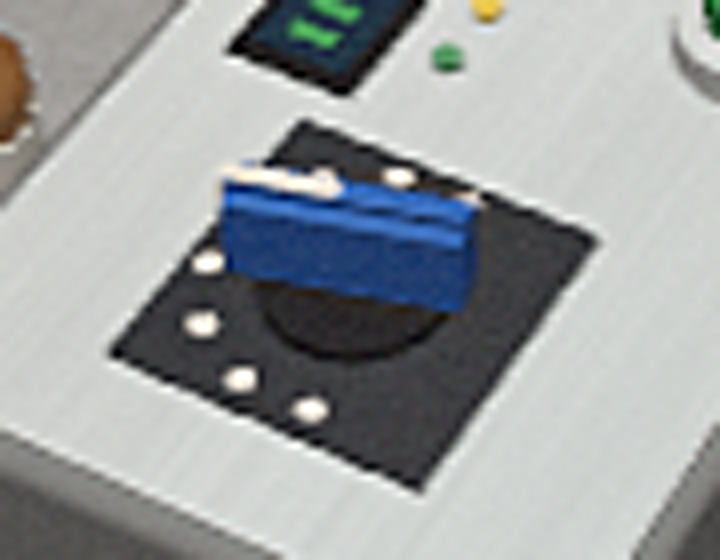

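View pics/c_crop.png

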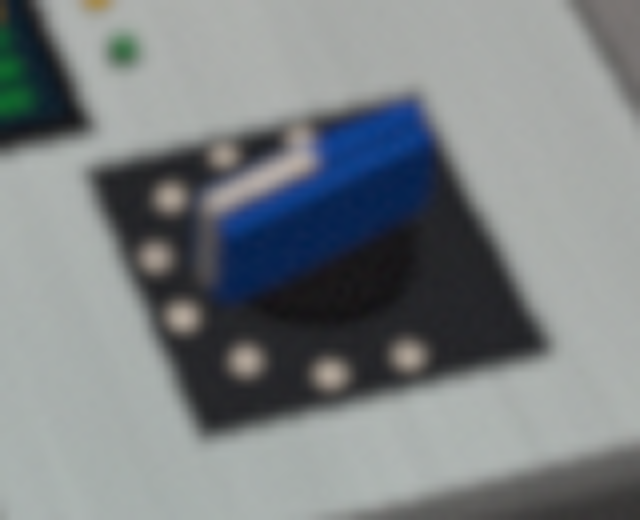

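```bash
python3 - <<'E'
from h import *
c=load('scene0'); s=load('side0')
P=lambda u,v,z:pt(c,280+(u+.5)/8-.5,240+(v+.5)/8-.5,z=z)
S=lambda u,v,z:pt(s,195+(u+.5)/8-.5,230+(v+.5)/8-.5,z=z)
D=[(408,355),(330,373),(247,360),(183,316),(155,257),(170,198),(224,155),(300,135)]
pts=np.array([P(*d,.0905)[:2] for d in D])
A=np.c_[2*pts,np.ones(8)];x=np.linalg.lstsq(A,(pts**2).sum(1),rcond=None)[0];ctr=x[:2];print('scene ctr',ctr,np.sqrt(x[2]+ctr@ctr))
a=np.degrees(np.unwrap(np.arctan2(*(pts-ctr).T[::-1])));print(a.round(1), 'yaw est',np.mean(a-(105-30*np.arange(8))))
for nm,f,cs in [('scene',P,[(93,172),(420,97),(548,348),(205,435)]),('side',S,[(305,120),(600,240),(420,493),(110,353)])]:
    q=np.array([f(*d,.09)[:2] for d in cs]);print(nm,'plate ctr',q.mean(0),'sides',np.linalg.norm(q-np.roll(q,-1,0),axis=1), np.degrees(np.arctan2(*(q-np.roll(q,-1,0)).T[::-1])))
# side dots 2..: bottom ones
DS=[(310,409),(241,379),(202,323),(208,262)]
print([ (S(*d,.0905)[:2]).round(4).tolist() for d in DS]); print(pts.round(4).tolist())
# pointer line top z=.123
print('ptr scene',P(315,155,.123),P(208,205,.123)); print('side',S(335,182,.123),S(225,175,.123))
E
```

```text
scene ctr [0.60582376 0.19073135] 0.03539982907740995
[  93.8   64.3   34.5    4.3  -25.4  -55.   -85.3 -116.2] yaw est -10.61243167239241
scene plate ctr [0.60621136 0.1924407 ] sides [0.08006707 0.07910378 0.07942393 0.07971379] [ -10.90591195 -101.92938453  169.54059099   78.54249206]
side plate ctr [0.60682759 0.19116159] sides [0.08051703 0.08174135 0.08077596 0.08121232] [ -11.19144425 -100.93474413  168.43383369   78.88546558]
[[0.6057, 0.2252], [0.6233, 0.2218], [0.6377, 0.2094], [0.6434, 0.1922]]
[[0.6035, 0.2261], [0.6211, 0.2225], [0.6351, 0.2108], [0.6411, 0.1934], [0.638, 0.1755], [0.6262, 0.1616], [0.6087, 0.1559], [0.5901, 0.1587]]
ptr scene [0.60762079 0.19107792 0.123     ] [0.63553157 0.19277593 0.123     ]
side [0.61212864 0.18769889 0.123     ] [0.63616691 0.19290588 0.123     ]
```

>>> arm_command(rows=[[[20,8,0,-0.01,0],[45,16,0,-0.02,0],[70,25,0,-0.03,0],[95,34,0,-0.04,0],[120,43,0,-0.05,0],[145,52,0,-0.06,0],[170,61,0,-0.07,0],[195,70,0,-0.07,0],[213,78,0,-0.07,0],[221,80,0,-0.07,0]]])

```text
clock: 1.15
tcp_pos: [0.6301, 0.2224, 0.2477]
orientation: [-2.141, -2.299, 0.001]
force: [-0.6, 0.6, 0.3]
gripper_width: 0.0001
```

```bash
python3 - <<'E'
from h import *
c=snap('wrist','w1');snap('side','s1');o=observe();print(o['tcp_pos'],R.from_rotvec(o['orientation']).as_matrix().round(3),o['gripper_width'],o['clock'])
E
```

```text
[0.62979127 0.22155834 0.24777249] [[-0.071  0.997 -0.001]
 [ 0.997  0.071 -0.   ]
 [-0.    -0.001 -1.   ]] -0.00024208945839061284 1.25
```

View pics/w1.png

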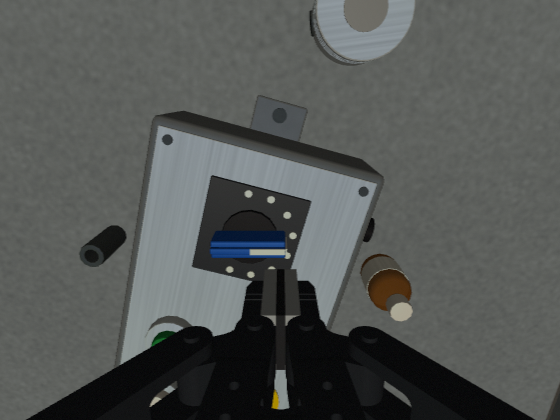

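View pics/s1.png

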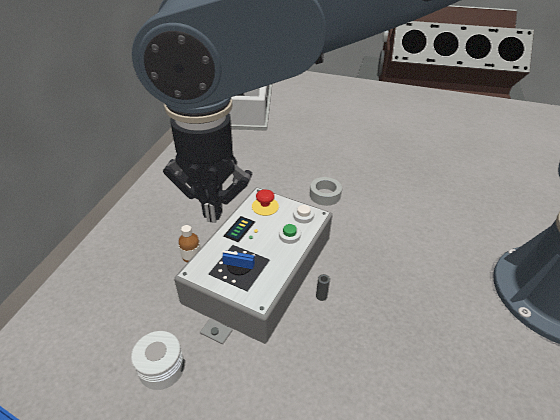

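```bash
python3 - <<'E'
from h import *
c=load('w1'); im=c['color'][165:325,180:340,::-1]
cv2.imwrite('pics/w1c.png',cv2.resize(im,None,fx=3.7,fy=3.7,interpolation=cv2.INTER_CUBIC))
q=np.array([pt(c,u,v,z=.09)[:2] for u,v in [(211,176),(310.5,201.5)]]);print(q, np.degrees(np.arctan2(*(q[1]-q[0])[::-1])))
D=[(248,193.5),(270.5,199),(287,215),(292.5,236)]
pts=np.array([pt(c,*d,z=.0905)[:2] for d in D]);print(pts)
for n,u,v in [('ptr0',250,252),('ptr1',287,252.5)]: print(n,pt(c,u,v,z=.123),pt(c,u,v))
o=c['extrinsics'];print(proj(c,[.6063,.1912,.09]))
E
```

```text
[[0.57462317 0.23786373]
 [0.6542729  0.22270819]] -10.773301851305899
[[0.60415113 0.22590872]
 [0.6222315  0.2226532 ]
 [0.6363742  0.21019169]
 [0.64228958 0.19233853]]
ptr0 [0.60989597 0.19021194 0.123     ] [0.60995684 0.1906894  0.12405435]
ptr1 [0.63723879 0.19175675 0.123     ] [0.6388539  0.17769753 0.09152579]
(np.float64(248.82343296929918), np.float64(234.16820193747634))
```

View pics/w1c.png

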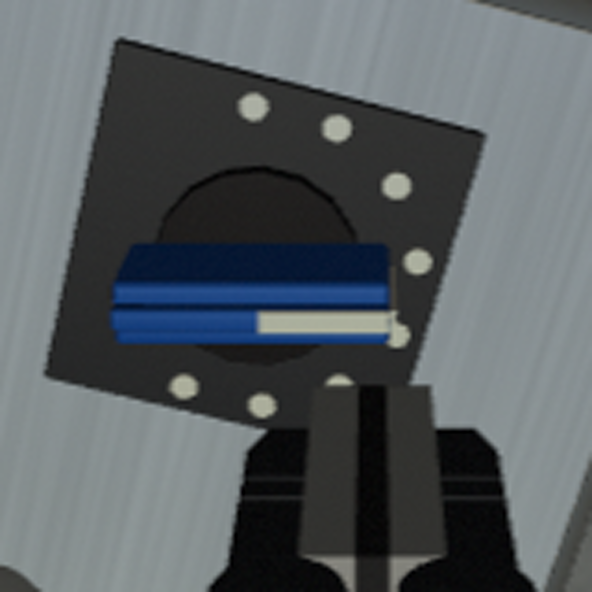

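>>> arm_command(rows=[[[0,0,20,0,0],[0,0,45,0,0],[0,0,70,0,0],[0,0,90,0,0],[0,0,105,0,0],[0,0,115,0,0],[0,0,122,0,0],[0,0,127,0,0],[0,0,128,0,0],[0,0,128,0,0]]])

```text
clock: 2.25
tcp_pos: [0.6302, 0.2211, 0.1207]
orientation: [2.142, 2.298, 0.001]
force: [0.3, 0.7, 1.3]
gripper_width: 0.0003
```

```bash
python3 - <<'E'
from h import *
c=snap('wrist','w2');o=observe();print(o['tcp_pos'],o['force'],o['clock'])
# rows: relative to current commanded pose, tool frame
T=np.array([.6298,.2216]); ax=np.array([.6065,.1912]); th0=4.0
a=np.radians(th0); ux=np.array([-np.sin(a),np.cos(a)]); uy=np.array([np.cos(a),np.sin(a)])
for d in range(0,66,5):
    t=np.radians(th0-d); p=ax+.026*np.array([np.cos(t),np.sin(t)])+.018*np.array([-np.sin(t),np.cos(t)])
    print(d,((p-T)@ux*1e3).round(1),((p-T)@uy*1e3).round(1),np.radians(d).round(3))
E
```

```text
[0.63023619 0.2211257  0.12085491] [-0.65227806 -0.24050215  0.07675546] 2.3
0 -10.7 0.6 0.0
5 -13.0 2.1 0.087
10 -15.5 3.4 0.175
15 -18.0 4.4 0.262
20 -20.7 5.2 0.349
25 -23.4 5.8 0.436
30 -26.1 6.2 0.524
35 -28.9 6.3 0.611
40 -31.6 6.1 0.698
45 -34.4 5.7 0.785
50 -37.0 5.1 0.873
55 -39.7 4.3 0.96
60 -42.2 3.2 1.047
65 -44.7 1.9 1.134
```

View pics/w2.png

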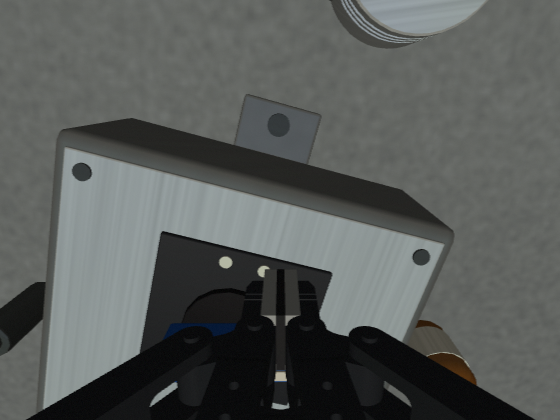

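>>> arm_command(rows=[[[-5,0.5,0,0,0],[-10.7,0.6,0,0,0],[-12,1.5,0,0.05,0],[-13,2.1,0,0.09,0],[-14.2,2.8,0,0.13,0],[-15.5,3.4,0,0.175,0],[-16.8,3.9,0,0.22,0],[-18,4.4,0,0.262,0],[-19.4,4.8,0,0.305,0],[-19.4,4.8,0,0.305,0]]])

```text
clock: 3.3
tcp_pos: [0.6363, 0.2016, 0.1206]
orientation: [2.467, 1.945, 0.001]
force: [0.4, 0.1, 0.8]
gripper_width: -0.0002
```

```bash
python3 - <<'E'
from h import *
for n in ['side','scene','wrist']:
    c=snap(n,n+'3')
    u,v=map(int,proj(c,[.6065,.1912,.12])); u=min(max(u,50),510);v=min(max(v,40),380)
    cv2.imwrite('pics/%s3c.png'%n,cv2.resize(c['color'][v-40:v+40,u-50:u+50,::-1],None,fx=6,fy=6,interpolation=cv2.INTER_CUBIC))
o=observe();print(o['tcp_pos'],o['force'],o['clock'])
E
```

```text
[0.63611619 0.20168097 0.12031812] [-0.65660365  0.02905224 -0.73968296] 3.45
```

View pics/side3c.png

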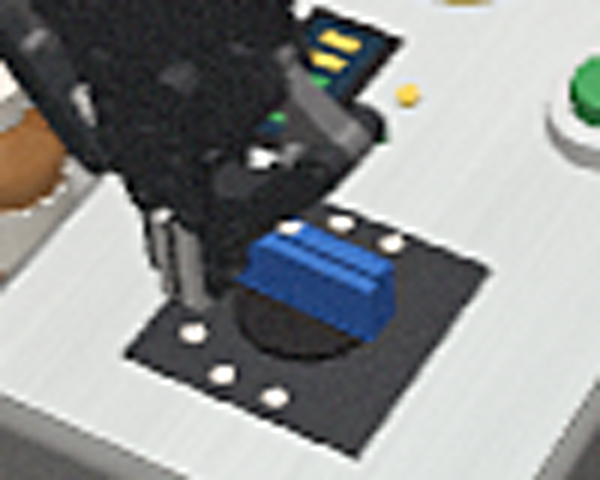

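View pics/scene3c.png

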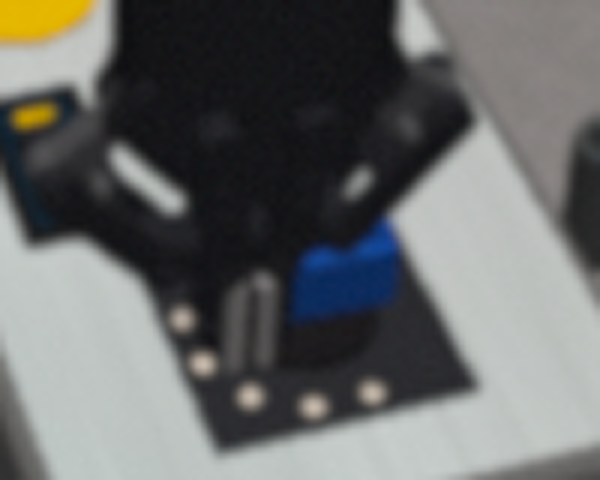

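```bash
python3 - <<'E'
from h import *
c=load('side3'); cv2.imwrite('pics/side3d.png',cv2.resize(c['color'][245:295,205:265,::-1],None,fx=12,fy=12,interpolation=cv2.INTER_CUBIC))
for a in [3,-11,-26,-41]:
    t=np.radians(a); ax=np.array([.6065,.1912])
    d=np.array([np.cos(t),np.sin(t)]);n=np.array([-np.sin(t),np.cos(t)])
    for p in [ax-.027*d+.007*n, ax+.029*d+.007*n, ax-.027*d-.007*n]: 
        u,v=proj(c,[*p,.12]); print(a,(u-205+.5)*12-.5,(v-245+.5)*12-.5)
E
```

```text
3 574.1577113475545 200.69900161415785
3 208.5979511820757 130.75466732122152
3 600.5195925439585 131.0564449703562
-11 545.4290616046836 229.61532758875023
-11 219.40938249647297 94.48848648736384
-11 593.770536842852 165.4520462537464
-26 505.3092476576792 254.31781979725474
-26 243.26644617393413 58.70082171341949
-26 574.2752131825365 200.54578359945071
-41 458.2610478626034 270.67617270497385
-41 278.01613575853287 28.30611680382708
-41 543.1964543453583 231.35839916893497
```

View pics/side3d.png

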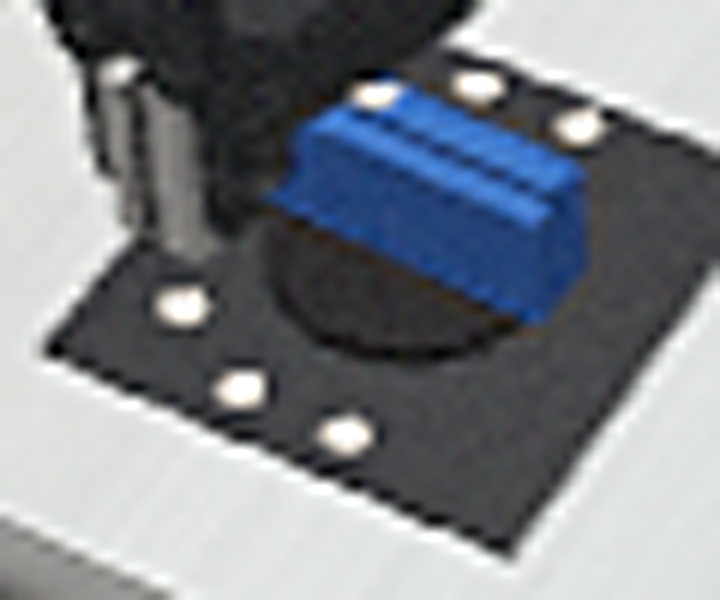

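>>> arm_command(rows=[[[-1.2,-0.1,0,0.044,0],[-2.5,-0.2,0,0.087,0],[-2.5,-0.2,0,0.087,0],[-2.5,-0.2,0,0.087,0]]])

```text
clock: 3.85
tcp_pos: [0.6353, 0.1995, 0.1203]
orientation: [2.547, 1.839, -0.0]
force: [0.4, 0.4, -0.0]
gripper_width: 0.0002
```

```bash
cat >> h.py <<'E'
def look(k):
    c=snap('side','side%s'%k); cv2.imwrite('pics/side%sd.png'%k,cv2.resize(c['color'][245:295,205:265,::-1],None,fx=12,fy=12,interpolation=cv2.INTER_CUBIC))
    o=observe();print(o['tcp_pos'],o['force'],o['clock'],R.from_rotvec(o['orientation']).as_matrix()[:2,1])
E
python3 - <<'E'
from h import *
look(4)
E
```

```text
[0.63527697 0.19953697 0.1202471 ] [0.68209039 0.35024758 0.06027949] 3.9 [ 0.94907127 -0.3150614 ]
```

View pics/side4d.png

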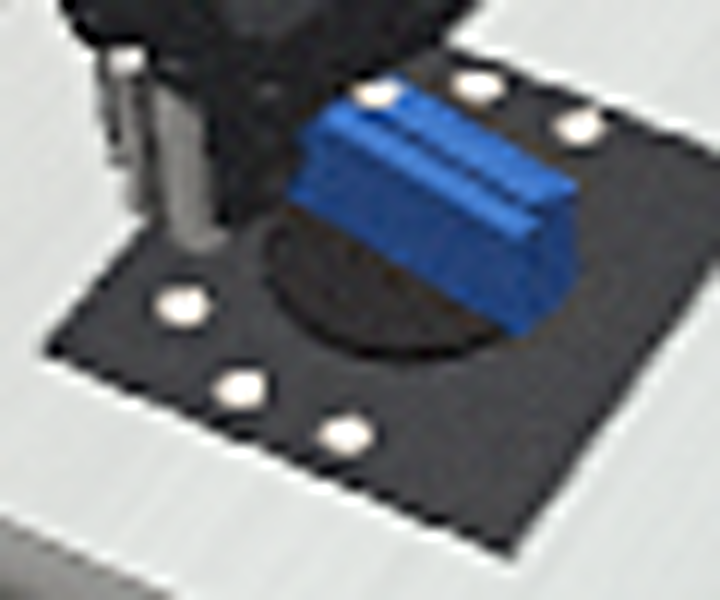

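```bash
cat >> h.py <<'E'
def ang(k,a,b,z):
    c=load('side%s'%k);f=lambda q:pt(c,205+(q[0]+.5)/12-.5,245+(q[1]+.5)/12-.5,z=z)[:2]
    A,B=f(a),f(b);d=B-A;return np.degrees(np.arctan2(-d[1],-d[0])),A,B
def overlay(k,a,ax=(.6067,.1912)):
    im=cv2.imread('pics/side%sd.png'%k);c=load('side%s'%k);t=np.radians(a);d=np.array([np.cos(t),np.sin(t)]);n=np.array([-d[1],d[0]])
    for z in (.096,.12):
        P=[]
        for i,j in [(-.027,.007),(.029,.007),(.029,-.007),(-.027,-.007)]:
            u,v=proj(c,[*(np.array(ax)+i*d+j*n),z]);P.append([(u-205+.5)*12-.5,(v-245+.5)*12-.5])
        cv2.polylines(im,[np.int32(P)],True,(0,0,255) if z<.1 else (0,255,255),1)
    cv2.imwrite('pics/ov%s_%d.png'%(k,round(a)),im)
E
python3 - <<'E'
from h import *
print(ang(4,(290,200),(520,335),.096)); print(ang(4,(395,78),(578,185),.123))
print(ang(3,(270,200),(535,322),.096)); print(ang(3,(395,78),(583,172),.123))
overlay(4,-20);overlay(4,-26)
a=cv2.imread('pics/ov4_-20.png');b=cv2.imread('pics/ov4_-26.png');cv2.imwrite('pics/ov4.png',np.hstack([a[:400,200:600],b[:400,200:600]]))
E
```

```text
(np.float64(-19.150807388697764), array([0.62796304, 0.18968925]), array([0.58575473, 0.20434712]))
(np.float64(-19.959420366247), array([0.61147916, 0.18430712]), array([0.5786832 , 0.19621757]))
(np.float64(-13.07575047482904), array([0.63085914, 0.19057836]), array([0.58446037, 0.20135499]))
(np.float64(-15.930272136511753), array([0.61147916, 0.18430712]), array([0.57880828, 0.19363233]))
```

View pics/ov4.png

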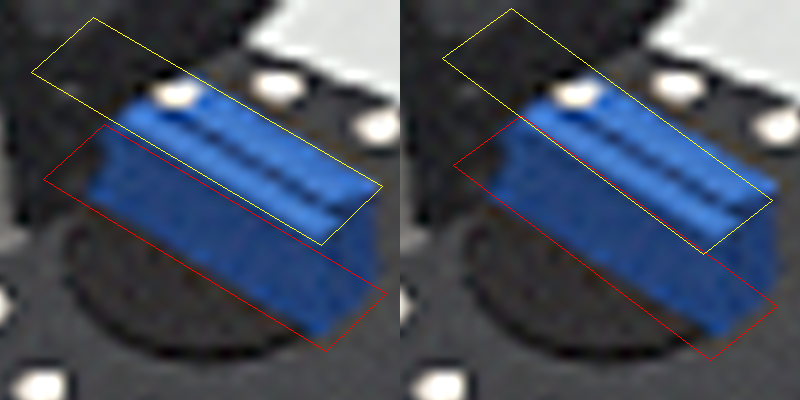

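```bash
cat >> h.py <<'E'
def steps(ds,ax=(.6065,.1912)):
    o=observe();M=R.from_rotvec(o['orientation']).as_matrix();T=o['tcp_pos'][:2];ax=np.array(ax)
    a0=np.degrees(np.arctan2(M[1,1],M[0,1]));print('tool y ang',a0)
    for d in ds:
        t=-np.radians(d);p=ax+np.array([[np.cos(t),-np.sin(t)],[np.sin(t),np.cos(t)]])@(T-ax)
        print(d,((p-T)@M[:2,0]*1e3).round(1),((p-T)@M[:2,1]*1e3).round(1),np.radians(d).round(3))
E
python3 -c "
from h import *
steps(range(0,45,3))"
```

```text
tool y ang -18.364520606171066
0 0.0 0.0 0.0
3 -1.3 0.9 0.052
6 -2.7 1.6 0.105
9 -4.1 2.4 0.157
12 -5.5 3.0 0.209
15 -7.0 3.6 0.262
18 -8.5 4.0 0.314
21 -10.0 4.4 0.367
24 -11.5 4.8 0.419
27 -13.1 5.0 0.471
30 -14.6 5.2 0.524
33 -16.2 5.3 0.576
36 -17.8 5.3 0.628
39 -19.3 5.2 0.681
42 -20.9 5.0 0.733
```

>>> arm_command(rows=[[[-1.3,0.9,0,0.052,0],[-2.7,1.6,0,0.105,0],[-4.1,2.4,0,0.157,0],[-5.5,3.0,0,0.209,0],[-7,3.6,0,0.262,0],[-7,3.6,0,0.262,0],[-7,3.6,0,0.262,0]]])

```text
clock: 4.6
tcp_pos: [0.6366, 0.192, 0.1203]
orientation: [-2.766, -1.49, -0.0]
force: [1.0, 0.8, -1.3]
gripper_width: 0.0002
```

```bash
python3 -c "
from h import *
look(5);overlay(5,-34)
c=snap('wrist','w5')"
```

```text
[0.63661043 0.19190991 0.12026304] [ 1.88600467  1.41077831 -0.55547316] 4.65 [ 0.83497123 -0.5502936 ]
```

View pics/ov5_-34.png

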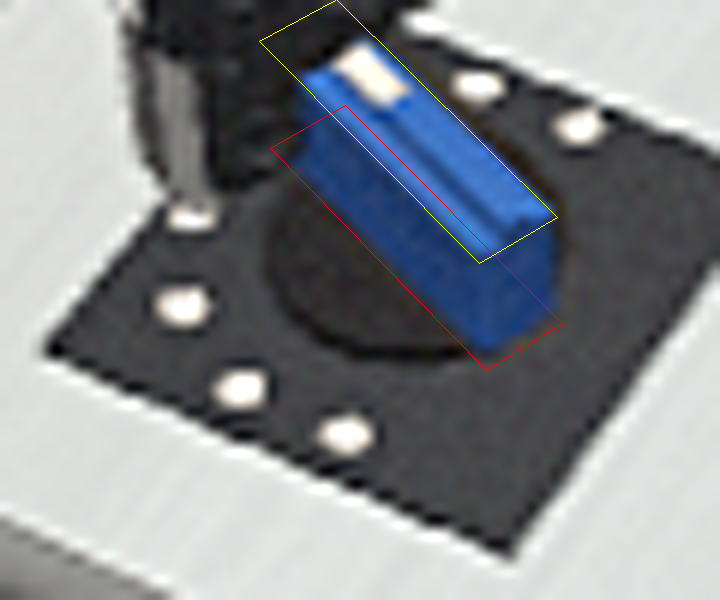

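View pics/w5.png

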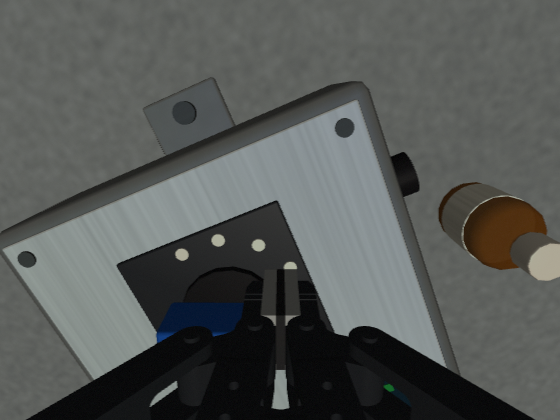

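```bash
python3 -c "
from h import *
steps(range(0,28,3))"
```

```text
tool y ang -33.39996499425716
0 0.0 0.0 0.0
3 -1.3 0.9 0.052
6 -2.7 1.7 0.105
9 -4.1 2.4 0.157
12 -5.5 3.0 0.209
15 -7.0 3.6 0.262
18 -8.5 4.1 0.314
21 -10.0 4.5 0.367
24 -11.5 4.9 0.419
27 -13.1 5.1 0.471
```

>>> arm_command(rows=[[[-1.3,0.9,0,0.052,0],[-2.7,1.7,0,0.105,0],[-4.1,2.4,0,0.157,0],[-5.5,3.0,0,0.209,0],[-5.5,3.0,0,0.209,0],[-5.5,3.0,0,0.209,0]]])

```text
clock: 5.3
tcp_pos: [0.6359, 0.1855, 0.1203]
orientation: [2.906, 1.194, -0.001]
force: [0.4, 1.0, -0.3]
gripper_width: 0.0
```

```bash
python3 -c "
from h import *
look(6);overlay(6,-56)"
```

```text
[0.63587244 0.18549101 0.12024602] [ 0.01197611  0.00689626 -0.00990888] 5.35 [ 0.70291724 -0.71127163]
```

View pics/ov6_-56.png

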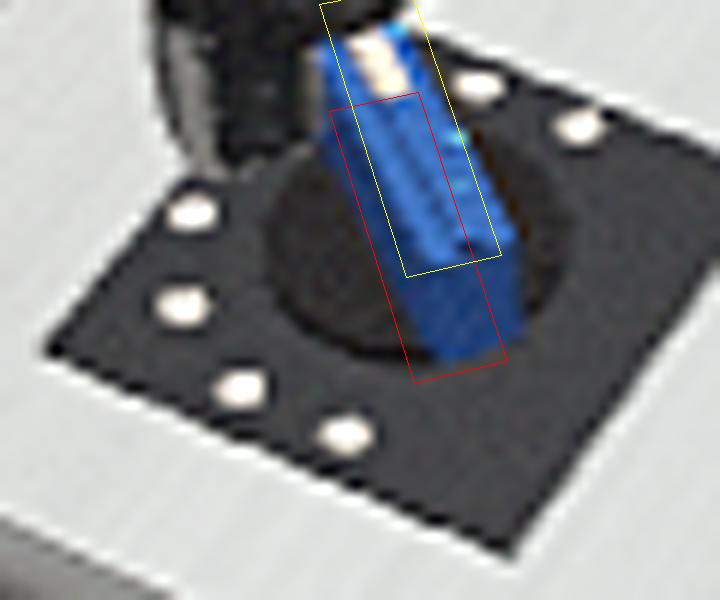

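>>> arm_command(rows=[[[-1.3,0.9,0,0.052,0],[-2.2,1.4,0,0.087,0],[-2.2,1.4,0,0.087,0],[-2.2,1.4,0,0.087,0]]])

```text
clock: 5.75
tcp_pos: [0.6354, 0.1831, 0.1203]
orientation: [2.955, 1.066, -0.0]
force: [0.5, 0.4, -0.0]
gripper_width: -0.0003
```

```bash
python3 -c "
from h import *
look(7);overlay(7,-54,ax=(.607,.189))"
```

```text
[0.6353969  0.18306678 0.1202536 ] [-0.0734353   0.68273593 -1.18123493] 5.8 [ 0.63830815 -0.76978095]
```

View pics/ov7_-54.png

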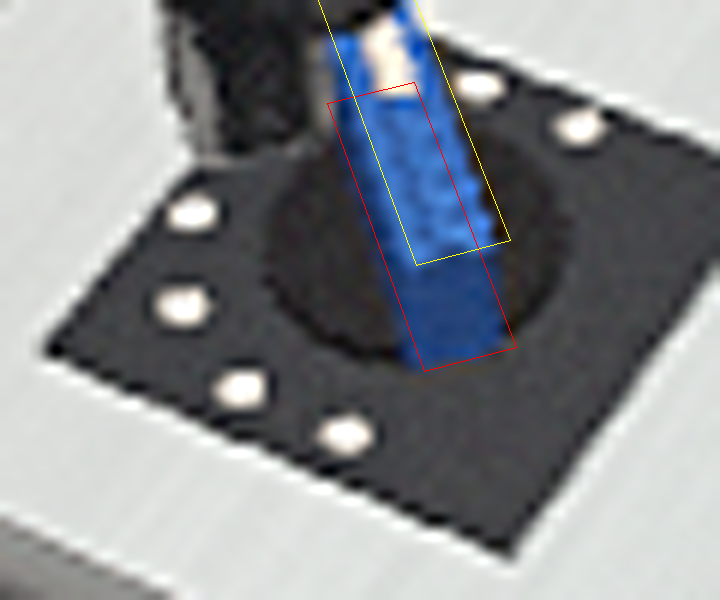

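>>> arm_command(rows=[[[4,0,0,0,0],[10,0,0,0,0],[15,0,0,0,0],[15,0,-20,0,0],[15,0,-50,0,0],[15,0,-80,0,0],[15,0,-105,0,0],[15,0,-115,0,0],[15,0,-115,0,0]]])

```text
clock: 6.7
tcp_pos: [0.6475, 0.1929, 0.2363]
orientation: [2.956, 1.064, 0.003]
force: [-1.0, -0.7, -0.3]
gripper_width: 0.0005
```

```bash
python3 - <<'E'
from h import *
look(8);overlay(8,-56,ax=(.607,.190)); c=snap('scene','scene8'); cv2.imwrite('pics/scene8c.png',cv2.resize(c['color'][240:305,280:360,::-1],None,fx=8,fy=8,interpolation=cv2.INTER_CUBIC))
E
```

```text
[0.64698017 0.19273478 0.23471723] [-0.05896096  0.34336547 -0.76076347] 6.75 [ 0.63730936 -0.77060806]
```

View pics/ov8_-56.png

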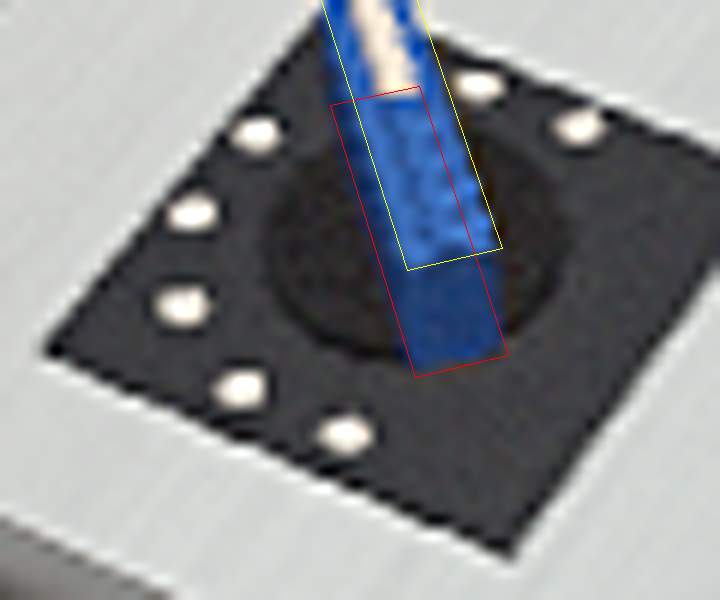

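View pics/scene8c.png

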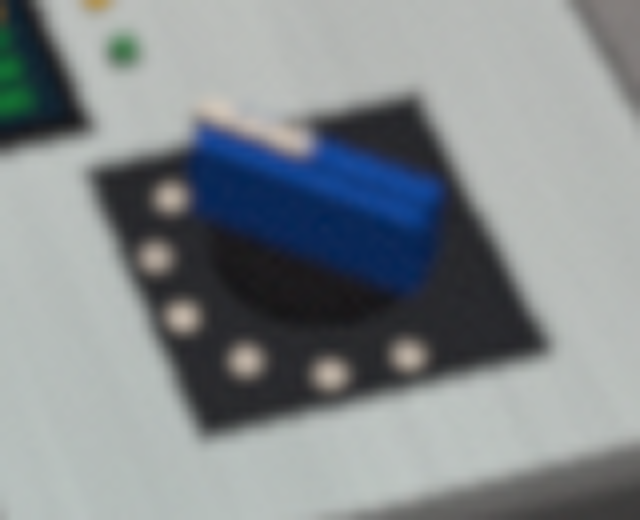

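```bash
python3 - <<'E'
from h import *
c=load('scene8');P=lambda u,v,z:pt(c,280+(u+.5)/8-.5,240+(v+.5)/8-.5,z=z)
ctr=np.array([.6058,.1907])
t=P(200,106,.123)[:2];b=P(305,150,.123)[:2];print(t,b,np.degrees(np.arctan2(*(t-b)[::-1])),np.degrees(np.arctan2(*(t-ctr)[::-1])))
# bottom edge near side z=.096
a=P(195,215,.096)[:2];b=P(415,295,.096)[:2];print(a,b,np.degrees(np.arctan2(*(a-b)[::-1])),np.linalg.norm(a-b))
a=P(195,128,.12)[:2];b=P(420,228,.12)[:2];print(np.degrees(np.arctan2(*(a-b)[::-1])),np.linalg.norm(a-b))
s=load('side8'); cv2.imwrite('pics/s8.png',cv2.resize(s['color'][230:300,195:285,::-1],None,fx=8,fy=8,interpolation=cv2.INTER_CUBIC))
c=snap('wrist','w8')
E
```

```text
[0.62228042 0.16649226] [0.6087659  0.18877695] -58.76532946718375 -55.75330088566528
[0.62644412 0.17305326] [0.59575776 0.21620236] -54.58069520273725 0.0529480552370766
-60.123273209000615 0.05575176435082041
```

View pics/s8.png

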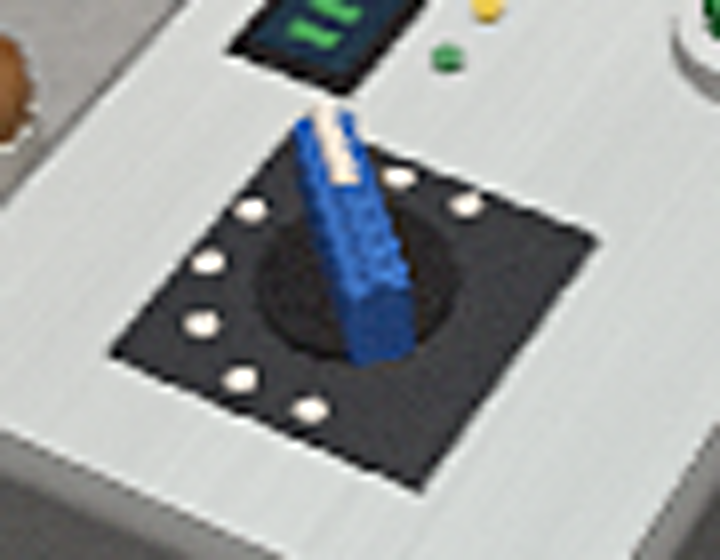

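View pics/w8.png

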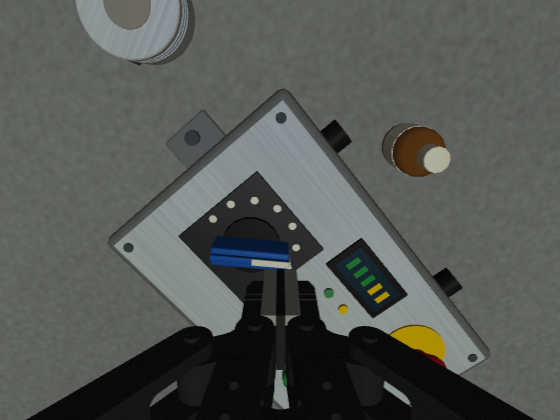

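>>> arm_command(rows=[[[-15,1,0,0,0],[-35,3,0,0,0],[-60,6,0,0,0],[-85,8,0,0,0],[-110,10,0,0,0],[-132,12,0,0,0],[-145,14,0,0,0],[-150,14,0,0,0],[-150,14,0,0,0],[-150,14,0,0,0]]])

```text
clock: 7.85
tcp_pos: [0.5408, 0.0867, 0.2351]
orientation: [-2.956, -1.064, -0.0]
force: [0.3, 0.3, -0.3]
gripper_width: 0.0002
```

```bash
python3 - <<'E'
from h import *
o=observe();print(o['tcp_pos'],o['force'])
for n in ['side','scene']:
    c=snap(n,n+'9')
    for q in ([.5405,.0864,.1095],[*o['tcp_pos'][:2],o['tcp_pos'][2]-.017]): print(n,proj(c,q))
c=load('side9')
m=(c['color'][...,1].astype(int)>c['color'][...,0]+40)&(c['color'][...,1]>c['color'][...,2].astype(int)+20)
m[:200]=0;ys,xs=np.nonzero(m);k=xs>270;print('green',xs[k].mean(),ys[k].mean(),k.sum())
E
```

```text
[0.54077614 0.08667369 0.23510894] [ 0.32208482  0.33053939 -0.34917135]
side (np.float64(290.09552509171743), np.float64(228.06070477913124))
side (np.float64(291.9549014719514), np.float64(183.93481518963253))
scene (np.float64(320.03598479807494), np.float64(217.18598932052444))
scene (np.float64(323.06988343082105), np.float64(172.43669595772812))
green 283.60360360360363 221.0 222
```

View pics/side9.png

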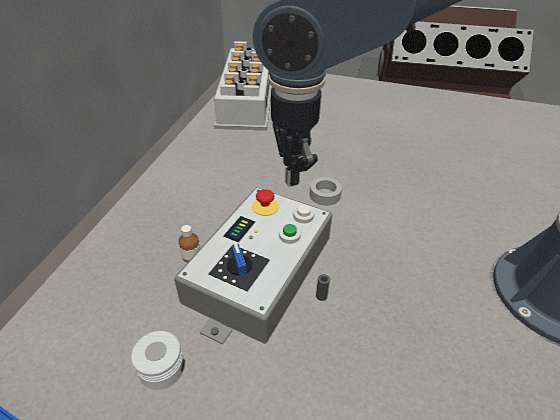

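>>> arm_command(rows=[[[0,0,15,0,0],[0,0,38,0,0],[0,0,60,0,0],[0,0,80,0,0],[0,0,93,0,0],[0,0,100,0,0],[0,0,103,0,0],[0,0,103,0,0],[0,0,103,0,0]]])

```text
clock: 8.85
tcp_pos: [0.5407, 0.0863, 0.133]
orientation: [2.956, 1.064, 0.002]
force: [0.5, 0.3, 0.3]
gripper_width: -0.0002
```

```bash
python3 - <<'E'
from h import *
o=observe();print(o['tcp_pos'],o['force'])
a=[]
for n in ['side','scene']:
    c=snap(n,n+'10');u,v=map(int,proj(c,[.5405,.0864,.1095]));a.append(cv2.resize(c['color'][v-30:v+30,u-30:u+30,::-1],None,fx=6.5,fy=6.5,interpolation=cv2.INTER_CUBIC))
cv2.imwrite('pics/b10.png',np.hstack(a))
E
```

```text
[0.54070345 0.08630703 0.13296921] [0.46807339 0.2942692  0.30331822]
```

View pics/b10.png

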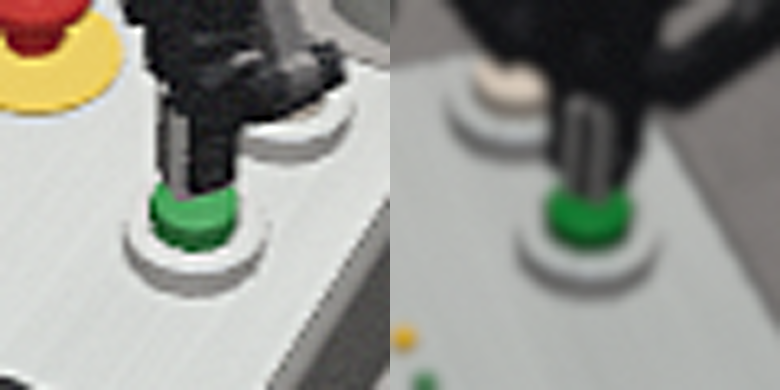

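>>> arm_command(rows=[[[0,0,2,0,0],[0,0,4,0,0],[0,0,6,0,0],[0,0,7.5,0,0],[0,0,9,0,0],[0,0,10,0,0],[0,0,11,0,0],[0,0,11,0,0],[0,0,11,0,0]]])

```text
clock: 9.85
tcp_pos: [0.5403, 0.0863, 0.1214]
orientation: [2.956, 1.064, 0.0]
force: [-0.9, -0.1, 4.3]
gripper_width: 0.0001
```

>>> arm_command(rows=[[[0,0,0.7,0,0],[0,0,1.4,0,0],[0,0,2,0,0],[0,0,2,0,0],[0,0,2,0,0]]])

```text
clock: 10.35
tcp_pos: [0.5404, 0.0863, 0.1199]
orientation: [2.956, 1.064, 0.0]
force: [-4.8, -0.7, 12.6]
gripper_width: -0.0001
```

>>> arm_command(rows=[[[0,0,0.5,0,0],[0,0,1,0,0],[0,0,1,0,0],[0,0,1,0,0]]])

```text
clock: 10.75
tcp_pos: [0.5404, 0.0863, 0.1198]
orientation: [2.956, 1.064, 0.001]
force: [-7.6, -1.0, 21.9]
gripper_width: -0.0003
```

```bash
python3 - <<'E'
from h import *
o=observe();print(o['tcp_pos'],o['force'])
a=[]
for n in ['side','scene']:
    c=snap(n,n+'11');u,v=map(int,proj(c,[.5405,.0864,.1095]));a.append(cv2.resize(c['color'][v-30:v+30,u-30:u+30,::-1],None,fx=6.5,fy=6.5,interpolation=cv2.INTER_CUBIC))
cv2.imwrite('pics/b11.png',np.hstack(a))
E
```

```text
[0.54044022 0.08625148 0.11977281] [-7.56647878 -1.02885446 21.92390915]
```

View pics/b11.png

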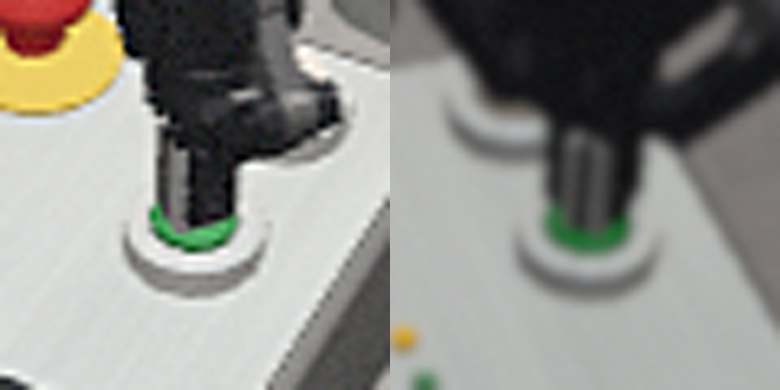

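Hard stop reached: the position held at 0.1198 while the force rose, and the cap is down. Now I'll raise the tool.

>>> arm_command(rows=[[[0,0,-4,0,0],[0,0,-9,0,0],[0,0,-15,0,0],[0,0,-25,0,0],[0,0,-45,0,0],[0,0,-70,0,0],[0,0,-95,0,0],[0,0,-105,0,0],[0,0,-110,0,0],[0,0,-110,0,0]]])

```text
clock: 11.85
tcp_pos: [0.5402, 0.0862, 0.2282]
orientation: [-2.956, -1.064, 0.0]
force: [0.0, 0.3, -0.3]
gripper_width: -0.0001
```

```bash
python3 - <<'E'
from h import *
o=observe();print(o['tcp_pos'],o['force'],o['clock'])
c=snap('side','side12');b=load('side0')
cv2.imwrite('pics/e12.png',cv2.resize(c['color'][180:320,170:340,::-1],None,fx=4.2,fy=4.2,interpolation=cv2.INTER_CUBIC))
w=snap('wrist','w12')
E
```

```text
[0.54021483 0.08623636 0.22815202] [ 0.002743    0.26428255 -0.26623438] 11.85
```

View pics/e12.png

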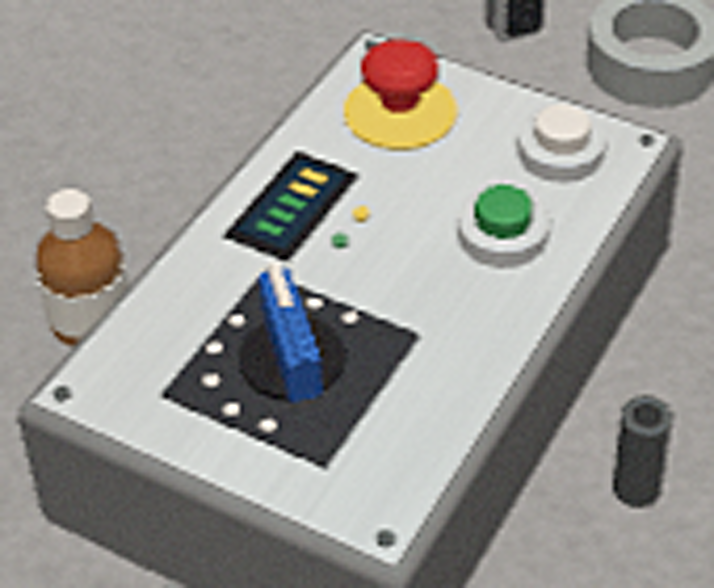

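View pics/w12.png

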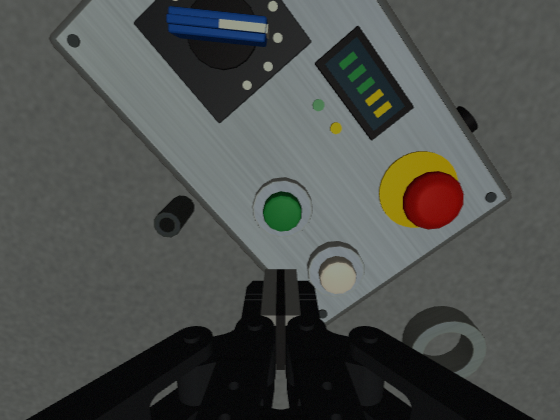

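```bash
python3 - <<'E'
from h import *
c=load('w12');ctr=np.array([.6063,.191])
g=lambda u,v,z:pt(c,u,v,z=z)[:2]
for n,u,v in [(8,247,85),(7,268,67),(6,278,38),(5,272.5,6)]:
    d=g(u,v,.0905)-ctr;print(n,np.degrees(np.arctan2(d[1],d[0])),np.linalg.norm(d))
t,b=g(267,29,.123),g(219,24,.123);d=t-b;print(np.degrees(np.arctan2(d[1],d[0])),t-ctr,b-ctr)
t,b=g(267,45,.12),g(168,34,.12);d=t-b;print(np.degrees(np.arctan2(d[1],d[0])))
E
```

```text
8 -114.83590214246158 0.0357088123037821
7 -85.66475277902035 0.036312876824565965
6 -55.89623252661598 0.03648622310086722
5 -26.025709135771557 0.036106119887421385
-55.81882413928663 [ 0.01702538 -0.02524524] [ 0.00182973 -0.00286972]
-56.24631469570166
```

The pointer reads -55.8° and dot 6 reads -55.9°, so the selector is on bore 6. The green button is back up.

```bash
python3 -c "
from station import *
print(hand_in())"
```

```text
the job is handed in; nothing more can be done
None
```

The selector is on bore 6, the start button was then pressed fully and came back up, and the job is handed in.

- **Selector:** It started on bore 4. I pushed it two clicks clockwise with the closed fingertips, on the anticlockwise side of the handle only, and let go. The last wrist picture puts the pointer at -55.8° (world) and dot 6 at -55.9°.
- **Clicks:** I saw no sudden snap into bore 5. The handle stayed close to the finger there, so I judged the clicks by the measured angle. The move into bore 6 did run ahead of the finger, by about 6°.
- **Start button:** I pressed it to its hard stop. Height held at 0.1198 m while the force rose from 12.6 to 21.9 N. The pictures show the cap back up after I raised the tool.
- **Finish:** The robot was clear of everything, with about 0 N on the tool, at 11.9 s. I made no contact with the emergency stop, the white button or the loose parts. Those in view in the last pictures looked undisturbed; the piston was out of view.

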